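# Release the slip screen and lay it on the ware board

### The job

Turn the red swing tab right aside so that it is clear of the steel slip screen, then lift the screen out of its wooden box by the bar handle and set it down flat, handle up, on the ware board, lengthwise along the board and within its edges. Leave the tab turned aside, set the screen down without dropping it, and do not shift the two unfired beakers.

Things in the scene. Friction and masses are not known exactly. Their poses are not given: they have to be found in the camera images.
- slip_box: Wooden screening box fixed to the bench, 228 mm long (x) by 156 mm wide (y), rim 70 mm above the bench. Origin on the bench under the centre of the screen's opening; the box reaches from x = -125 mm to x = +103 mm (without a 26 mm grey drain stub, low at the +x end) and y = +-78 mm. The opening is 166 x 116 mm, with a ledge 14 mm below the rim on which the screen lies; the tab is on the rim at the -x end.
- tab_pivot (a point): Fixed point on the tab's vertical pivot, at the height of the tab's upper face (77.5 mm above the bench), 104 mm from the box's origin along its -x. Axes as the box's.
- tab (a joint): Angle of the red swing tab about its vertical pivot, rad: 0 points along the box's +x, straight over the screen; positive turns counter-clockwise seen from above. It turns by hand either way to stops at +-1.75, against light friction (about 1 N at the knob), and stays where it is left. It is clear of the screen beyond about 1.25 either way.
- tab_knob (a point): Centre of the upright black knob on the tab: a cylinder 16 mm in diameter and 26 mm tall, standing on the tab's upper face, 45 mm from the pivot. The tab is 18 mm wide, 6 mm thick and ends 54 mm from the pivot.
- screen: Loose steel mesh screen, 160 mm (x) by 110 mm (y) by 12 mm thick, about 0.3 kg; origin at the centre of its underside, z up through the handle. It starts in the box, its long side along the box's x, 3 mm play all round, lying 56 mm above the bench.
- screen_grip (a point): Centre of the screen's dark wooden bar handle: a bar 64 mm long (along the screen's x), 16 mm wide (y) and 24 mm high, standing on two posts over the screen's centre; its centre is 40 mm above the screen's underside, so its lower face is 16 mm above the screen's upper face. Axes as the screen's.
- ware_board: Loose brown wooden ware board lying on the bench, 150 mm (x) by 300 mm (y, its length) by 16 mm thick; origin at the centre of its underside.
- beaker_a: Unfired grey-brown clay beaker, 78 mm across and 83 mm tall, standing on the bench behind the work; origin at the centre of its foot. Leave it alone.
- beaker_b: Unfired grey-brown clay beaker, 76 mm across and 81 mm tall, standing on the bench nearer the robot; origin at the centre of its foot. Leave it alone.
There are look-alikes about, which are no part of the job. Leave any turquoise look-alike of the screen alone.

How it is judged:
On the way, in this order (a step that is already met when the one before it is completed fails the run):
1. the tab is turned aside, clear of the screen (at least 1.2 rad either way), while the screen still lies in the box ((value of joint tab above 1.2 rad or value of joint tab below -1.2 rad) and distance of screen from where it was at the start of the episode below 0.015 m), for 0.2 s.
2. the screen is lifted clear of the box: its underside at least 20 mm above the rim (z of screen in the frame of slip_box above 0.09 m), for 0.1 s.
At the end, for the whole second after the job is handed in: The tab stands at least 1.2 rad aside; the screen lies flat and at rest on the ware board, handle up (within 0.08 rad), its centre within 30 mm across and 80 mm along of the board's centre, its long side within 0.3 rad of the board's length ((value of joint tab above 1.2 rad or value of joint tab below -1.2 rad) and x of screen in the frame of ware_board between -0.03 and 0.03 m and y of screen in the frame of ware_board between -0.08 and 0.08 m and z of screen in the frame of ware_board between 0.012 and 0.022 m and angle between the x axis of screen and the y axis of ware_board, either way round below 0.3 rad and angle between each of screen, ware_board's own z axis and vertical below 0.08 rad and linear speed of screen below 0.02 m/s); the robot touches nothing.
It fails at once if the screen dropped (it falls free of the fingers faster than 0.7 m/s, a drop of some 25 mm) (contact force between the fingers and screen below 0.3 N and linear speed of screen above 0.7 m/s).
It fails at once if beaker behind the work shifted more than 25 mm (distance of beaker_a from where it was at the start of the episode above 0.025 m).
It fails at once if beaker near the robot shifted more than 25 mm (distance of beaker_b from where it was at the start of the episode above 0.025 m).
It also fails if it takes over 48 s, if anything falls off the work surface, if the arm or the gripper's body presses on something with over 40 N, if the wrist force passes 120 N, or if a joint passes its speed limit or range.

### The arm

A 6-joint arm with a two-finger parallel gripper is mounted at the origin on the work surface; the furniture and walls round the work are solid. World frame = base frame: x ahead of the robot, y to its left, z up, the work surface at z = 0. Lengths are in m, angles in rad, forces in N, time in s.
With the tool pointing down it reaches from about 0.3 to 0.75 m from the base axis. Payload 8.5 kg.
Tool frame: the origin (TCP) lies on the centre line of the jaws, within the pads' length; the fingertips stand 25 mm ahead of it and the grasp point (between the pads) lies 6 mm ahead of it; z points along the fingers, y is the direction in which the jaws open and shut (so a half turn about z gives the same grasp; the last joint's range is limited). The gripper opens to 88 mm and grips with 3 to 60 N. Pads are 18 mm wide; open, the fingers measure 123 mm over their backs; the gripper's body (75 mm by 187 mm) begins 45 mm behind the grasp point.
Start: joints at [-1.505, 0.381, 1.297, -0, 1.464, -0.215], TCP at [0.152, -0.528, 0.264] pointing down, gripper open.
Joint ranges: [-3.11, 3.11], [-0.89, 2.33], [0.22, 2.48], [-1.42, 4.56], [0.17, 2.85], [-2.88, 2.88]. Speed limits (rad/s): [2.39, 2.39, 3.14, 3.14, 3.14, 3.14].

### API

Orientations are given as a unit quaternion [w, x, y, z].
In Python, from plant import monitor, vision, job_done gives the robot as it stands. The module is installed in compiled form; this text tells all that it offers.
- The arm moves only by the tool move_arm, never from a script. Its argument "targets" is a list of rows, each a list of 5 numbers: the closure, from 0 (fully open) to 1 (shut), then the shift along the world's x, y, z in m, then the turn about the world's z in rad. In form: [[claw, dx, dy, dz, spin], ...]. A call has 1 to 10 rows; each row is the pose to reach, as a shift and turn from the pose measured when the call began; what a row does not reach only later rows make up. A row lasts 1/8 s, in which the tool goes at most 62.5 mm and 10.7 degrees, less where a joint would pass 70% of its speed; a pose out of reach is approached as far as the arm can. A call with a gripper value outside its range is refused whole. The fingers move at their own pace and stop on an object; the grip force is fixed at half the most. Time passes only in rows, so rows that repeat a pose let the fingers close. It gives the time, the measured TCP pose, the force and the opening at its end, in the units of the state.
- monitor.state(): the state, without advancing time (a new reading comes with each control period).
- vision.get_image(name): name is "side" or "top" or "wrist"; returns the picture (384x512x3 uint8, red, green, blue); there is no depth.
- vision.camera_params(name): a dict with "fov_y" (degrees; the focal length in pixels is half the picture's height over the tangent of half this angle, whatever the lens; pixels are square), "cx", "cy" (the principal point, pixels), "dist_coeffs" ([k1, k2, p1, p2, k3] as OpenCV has them; the pictures are not rectified), "R" (3x3) and "t" (3): a world point X has camera coordinates R X + t. Camera axes: x right, y down, z forward; pixel columns grow to the right and rows downward; lengths in m; the calibration is good to about 2 mm. A picture is of the moment at which its call begins: read the wrist's pose just before it. camera_params takes no time and is no camera call; for the wrist camera it gives the pose at the moment of the call.
- job_done(): hands the job in, once; it reports no verdict.
The state is a dict: "time": time; "joints": joint angles; "qd": joint speeds; "joint_efforts": joint torques, N m; "position": TCP position; "eef_rot": TCP orientation; "contact_force": force on the tool from outside, world axes, zero at the start; "moment": the same for the moment, N m; "gripper_width": finger opening in m.
Only numpy, scipy, OpenCV 4.12 (cv2) and the standard library are available. Lean on these libraries where they do the work, as an engineer would, in place of code of your own. Each camera call takes 0.05 s, during which the arm holds its last target. There are 200 camera calls.

## Working session

There is one attempt and no reset: what is moved stays moved. The work goes in short steps, Python scripts to look and compute and a tool call to move; the robot and the scene stay as the last step left them, time stands still between calls to the robot, and variables do not carry over. Pictures are saved under pics/ and viewed, about 8 in all and at most 12, crops included, and the job is handed in when it is done.

Besides the shell and the picture viewer there is one more tool, called after "Call:" as name([rows], argument=value, ...), one row to a line, values as JSON. move_arm: Moves the arm, as the interface text tells. Its arguments: {"type":"object","properties":{"targets":{"type":"array"}},"required":["targets"]}

```bash
mkdir -p pics; cat > h.py <<'E'
import numpy as np, cv2
from plant import monitor, vision, job_done
def K(p,shape=(384,512)):
    f=shape[0]/2/np.tan(np.radians(p["fov_y"])/2)
    return np.array([[f,0,p["cx"]],[0,f,p["cy"]],[0,0,1]])
def ray(p,uv):
    uv=np.asarray(uv,float).reshape(-1,1,2)
    n=cv2.undistortPoints(uv,K(p),np.array(p["dist_coeffs"],float)).reshape(-1,2)
    R=np.array(p["R"]);t=np.array(p["t"])
    return -R.T@t, np.c_[n,np.ones(len(n))]@R
def onz(p,uv,z):
    c,d=ray(p,uv); return c+d*((z-c[2])/d[:,2])[:,None]
def proj(p,X):
    R=np.array(p["R"]);t=np.array(p["t"],float)
    return cv2.projectPoints(np.asarray(X,float).reshape(-1,1,3),cv2.Rodrigues(R)[0],t,K(p),np.array(p["dist_coeffs"],float))[0].reshape(-1,2)
def snap(n,f):
    p=vision.camera_params(n); im=vision.get_image(n); cv2.imwrite("pics/"+f,im[:,:,::-1]); return p,im
E
python3 - <<'E'
from h import *
a=[]
for n in("top","side"):
    p,im=snap(n,n+"0.png"); a.append(im); print(n,-np.array(p["R"]).T@p["t"],p["fov_y"],np.array(p["R"])[2])
print(monitor.state())
E
```

```text
top [ 0.23471025 -0.0279502   1.44525863] 45.83754798854171 [ 0.22538895  0.0042447  -0.97425962]
side [ 0.43447858 -0.8991995   0.47765692] 51.63941677103785 [ 0.10166041  0.90512731 -0.41280712]
{'time': 0.1, 'joints': array([-1.50527939e+00,  3.81084212e-01,  1.29812471e+00, -9.58115589e-06,
        1.46357448e+00, -2.15328169e-01]), 'qd': array([ 6.97961751e-04,  3.85285385e-05, -2.28396582e-03, -6.93066871e-04,
       -4.13092818e-04, -1.06794076e-03]), 'joint_efforts': array([ 3.94012008e-03, -4.38654685e+01, -2.24914312e+01,  7.14518828e-02,
        3.42168810e-02, -7.71185637e-05]), 'position': array([ 0.15240909, -0.528245  ,  0.26324366]), 'eef_rot': array([-5.94062167e-04,  9.90156696e-01,  1.39962008e-01,  3.98058501e-05]), 'contact_force': array([ 0.11165443, -1.06269061,  0.1215429 ]), 'moment': array([-0.041498  ,  0.00474619, -0.04400151]), 'gripper_width': 0.08810655978896574}
```

View pics/top0.png

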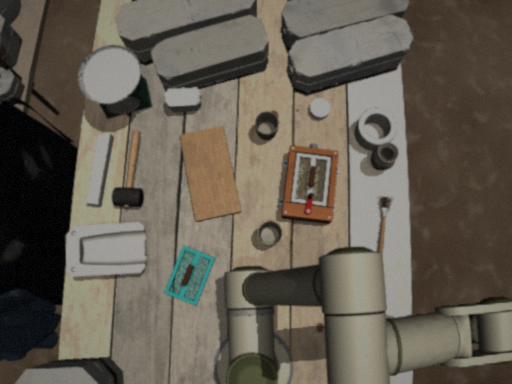

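View pics/side0.png

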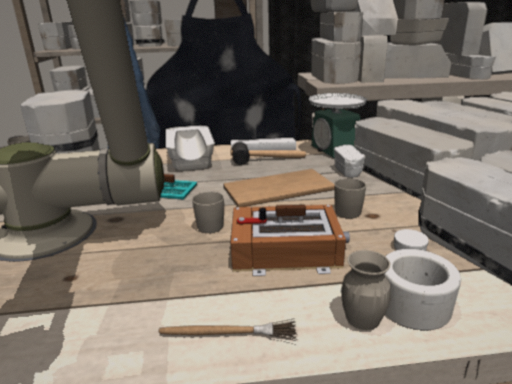

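Top view: the boxed steel screen is at about (311,178), with its red tab and knob at (309,203). The turquoise look-alike is at (190,275), the board at (210,172), and the beakers at (266,125) and (269,234). Two things could be taken for the screen, (311,178) and (190,275). I choose the first, which is steel, in the wooden box, with the tab over it. The board at (210,172) is brown; the white slab at (98,170) isn't.

```bash
python3 - <<'E'
from h import *
p=vision.camera_params("top"); im=cv2.imread("pics/top0.png"); hsv=cv2.cvtColor(im,cv2.COLOR_BGR2HSV)
def big(m,win):
    z=np.zeros_like(m); x0,y0,x1,y1=win; z[y0:y1,x0:x1]=m[y0:y1,x0:x1]
    z=cv2.morphologyEx(z,cv2.MORPH_OPEN,np.ones((3,3)))
    return max(cv2.findContours(z,0,2)[0],key=cv2.contourArea)
def rep(n,c,z):
    w=onz(p,c.reshape(-1,2)+0.0,z)[:,:2].astype(np.float32)
    r=cv2.minAreaRect(w); print(n,"px",cv2.boundingRect(c),"ctr",np.round(r[0],4),"size",np.round(r[1],4),"ang",round(r[2],1)); print(np.round(cv2.boxPoints(r),3).tolist())
b=big(cv2.inRange(hsv,(5,70,90),(20,255,255)),(175,120,245,225)); rep("board",b,.016)
x=big(cv2.inRange(hsv,(0,130,60),(16,255,255)),(270,135,350,230)); rep("box",x,.07)
r=cv2.inRange(hsv,(172,120,60),(180,255,255)); r[:185]=0;r[225:]=0;r[:,:290]=0;r[:,330:]=0
ys,xs=np.nonzero(r);print("red",xs.mean(),ys.mean(),len(xs),onz(p,[[xs.mean(),ys.mean()]],.0775))
for n,z,win in(("bA",.083,(250,105,285,145)),("bB",.081,(252,215,287,252))):
    g=cv2.inRange(hsv,(0,0,0),(180,255,95)); rep(n,big(g,win),z)
c=cv2.resize(im[135:235,240:360],None,fx=6,fy=6,interpolation=cv2.INTER_CUBIC)
cv2.imwrite("pics/crop1.png",c[:600])
E
```

```text
board px (180, 126, 62, 96) ctr [0.6065 0.1611] size [0.3045 0.1544] ang 13.9
[[0.4399999976158142, 0.20000000298023224], [0.47699999809265137, 0.05000000074505806], [0.7730000019073486, 0.12300000339746475], [0.7360000014305115, 0.2720000147819519]]
box px (283, 147, 54, 74) ctr [ 0.5662 -0.1612] size [0.154  0.2266] ang 84.6
[[0.44600000977516174, -0.22699999809265137], [0.671999990940094, -0.24799999594688416], [0.6859999895095825, -0.0949999988079071], [0.460999995470047, -0.07400000095367432]]
red 309.0 199.0 1 [[ 0.51215395 -0.15738818  0.0775    ]]
bA px (250, 112, 28, 31) ctr [ 0.7418 -0.012 ] size [0.1016 0.0861] ang 1.3
[[0.6899999976158142, 0.029999999329447746], [0.6919999718666077, -0.0560000017285347], [0.7940000295639038, -0.05400000140070915], [0.7919999957084656, 0.03200000151991844]]
bB px (253, 221, 29, 21) ctr [ 0.413  -0.0331] size [0.083  0.0576] ang 81.0
[[0.3779999911785126, -0.07000000029802322], [0.4350000023841858, -0.07900000363588333], [0.4480000138282776, 0.003000000026077032], [0.39100000262260437, 0.012000000104308128]]
```

View pics/crop1.png

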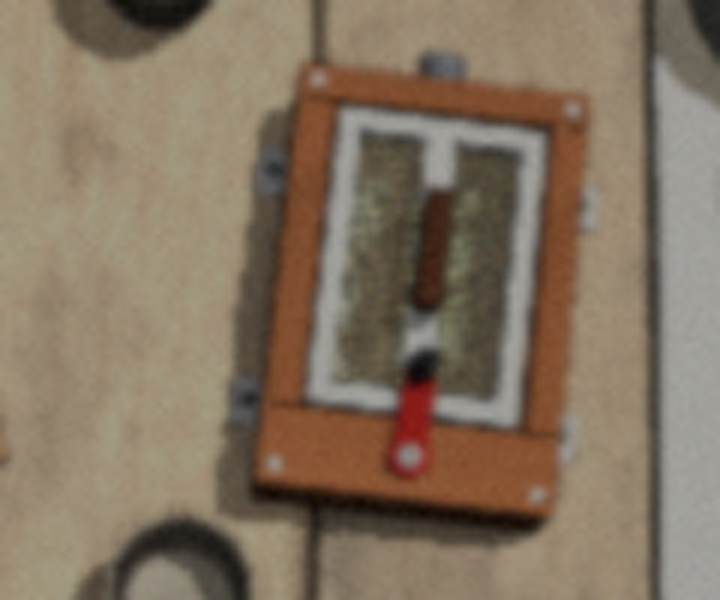

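The crop confirms it: a steel screen with a dark handle, the red tab over it with its pivot at crop (408,457), the knob at about (423,355) and the handle at (433,248). I'll ray-check those points, then move above the knob and look from near.

```bash
python3 - <<'E'
from h import *
p=vision.camera_params("top")
f=lambda x,y:[240+(x-2.5)/6,135+(y-2.5)/6]
for n,q,z in(("pivot",f(408,457),.0775),("knobtop",f(424,354),.1035),("handle top",f(434,247),.108)): print(n,onz(p,[q],z))
o=np.array([.5662,-.1612]);u=np.array([np.cos(-.094),np.sin(-.094)]);o=o+.011*u
print("box",o,"pivot",o-.104*u,"knob",o-.059*u)
E
```

```text
pivot [[ 0.47540208 -0.15314092  0.0775    ]]
knobtop [[ 0.52367937 -0.1586847   0.1035    ]]
handle top [[ 0.57832153 -0.16329225  0.108     ]]
box [ 0.57715144 -0.16223248] pivot [ 0.47361057 -0.15247087] knob [ 0.51841191 -0.15669464]
```

Call:
move_arm([
  [0.3,0.06,0.06,0,0],
  [0.6,0.1,0.1,0,-0.1],
  [0.68,0.14,0.14,0,-0.2],
  [0.68,0.18,0.18,0,-0.3],
  [0.68,0.22,0.22,0,-0.375],
  [0.68,0.26,0.26,0,-0.375],
  [0.68,0.3,0.31,0,-0.375],
  [0.68,0.32,0.35,0,-0.375],
  [0.68,0.32,0.37,0,-0.375],
  [0.68,0.32,0.37,0,-0.375],
])

```text
time: 1.35
position: [0.4719, -0.1577, 0.2632]
eef_rot: [-0.001, 0.999, -0.046, -0.0]
contact_force: [-0.1, 0.6, -0.7]
gripper_width: 0.0284
```

```bash
python3 - <<'E'
from h import *
s=monitor.state();print(s["time"],s["position"],s["eef_rot"],s["joints"],s["gripper_width"])
p,im=snap("wrist","w1.png")
cv2.imwrite("pics/w1.png",im[:,:,::-1])
E
```

```text
1.35 [ 0.47190087 -0.15774465  0.26318491] [-5.84365765e-04  9.98922233e-01 -4.64114376e-02 -1.00907504e-04] [-5.61425555e-01  2.89345752e-01  1.43854625e+00  9.29071311e-04
  1.41445200e+00  1.10208201e+00] 0.028353445535962845
```

View pics/w1.png

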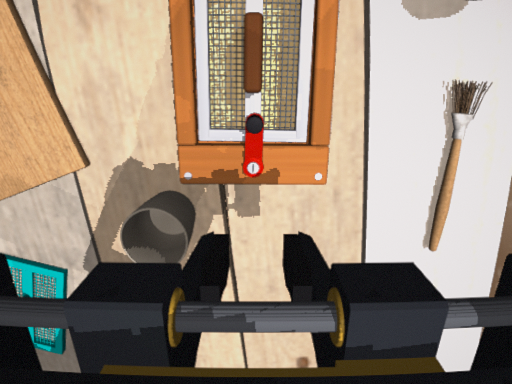

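The wrist view shows the pivot at (253,168), the knob top at (254,122), the handle from (254,12) to (254,92), and beaker B to the left of the path at (157,230).

```bash
python3 - <<'E'
from h import *
p=vision.camera_params("wrist")
for n,q,z in(("pivot",(253,168.5),.0775),("knobtop",(254.5,122.5),.1035),("handle ends",(254.5,14),.108),("h2",(253,90),.108),("rim L",(180,183),.07),("rim R",(326.5,183.5),.07),("beaker rim",(150,242),.081)): print(n,onz(p,[q],z))
E
```

```text
pivot [[ 0.47427971 -0.15556062  0.0775    ]]
knobtop [[ 0.52254025 -0.16186429  0.1035    ]]
handle ends [[ 0.60890392 -0.17023306  0.108     ]]
h2 [[ 0.55027724 -0.1632907   0.108     ]]
rim L [[ 0.46410741 -0.07712929  0.07      ]]
rim R [[ 0.44886544 -0.23085152  0.07      ]]
beaker rim [[ 0.40386165 -0.03568307  0.081     ]]
```

Call:
move_arm([
  [0.68,0.03,-0.001,-0.03,0],
  [0.68,0.047,-0.001,-0.07,0],
  [0.68,0.047,-0.001,-0.11,0],
  [0.68,0.047,-0.001,-0.13,0],
  [0.68,0.047,-0.001,-0.145,0],
  [0.68,0.047,-0.001,-0.155,0],
  [0.68,0.047,-0.001,-0.155,0],
  [0.68,0.047,-0.001,-0.155,0],
])

```text
time: 2.4
position: [0.5192, -0.16, 0.109]
eef_rot: [-0.0, 0.999, -0.047, 0.001]
contact_force: [0.3, -0.2, 0.1]
gripper_width: 0.028
```

```bash
python3 - <<'E'
from h import *
s=monitor.state();print(s["time"],s["position"],s["eef_rot"],s["gripper_width"],s["contact_force"])
p,im=snap("wrist","w2.png"); p,im=snap("side","s2.png")
cv2.imwrite("pics/s2c.png",cv2.resize(im[150:300,180:380,::-1],None,fx=4,fy=4))
g=cv2.imread("pics/w2.png");
b=cv2.resize(cv2.imread("pics/s2c.png"),(512,384)); cv2.imwrite("pics/c2.png",cv2.resize(np.hstack([g,b]),(800,300)))
a=np.array([(0.474,-.154)]);ph=-.105
for th in(.18,.36,.54,.72,.9,1.08,1.26,1.44,1.55):
    print(th,np.round(.045*np.array([np.cos(ph+th)-np.cos(ph),np.sin(ph+th)-np.sin(ph)]),3))
E
```

```text
2.4 [ 0.51917653 -0.16000063  0.10897335] [-1.09589660e-04  9.98889820e-01 -4.71025512e-02  6.81512179e-04] 0.02801888123255876 [ 0.31688126 -0.23869771  0.10499449]
0.18 [0.    0.008]
0.36 [-0.001  0.016]
0.54 [-0.004  0.024]
0.72 [-0.008  0.031]
0.9 [-0.013  0.037]
1.08 [-0.019  0.042]
1.26 [-0.027  0.046]
1.44 [-0.034  0.048]
1.55 [-0.039  0.049]
```

View pics/c2.png

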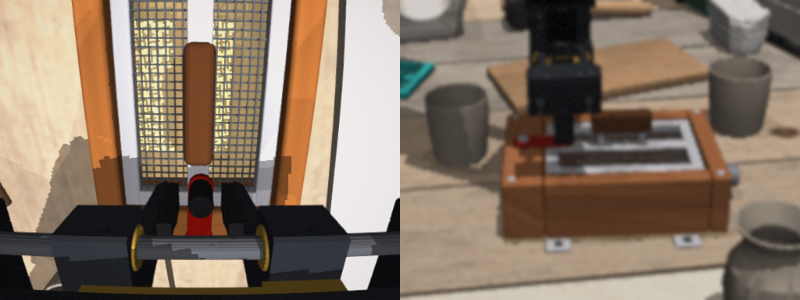

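The knob at about (202,205) is between the fingers, with clearance to the tab. Now the arc, counter-clockwise.

Call:
move_arm([
  [0.68,0,0.008,0,0.18],
  [0.68,-0.001,0.016,0,0.36],
  [0.68,-0.004,0.024,0,0.54],
  [0.68,-0.008,0.031,0,0.72],
  [0.68,-0.013,0.037,0,0.9],
  [0.68,-0.019,0.042,0,1.08],
  [0.68,-0.027,0.046,0,1.26],
  [0.68,-0.034,0.048,0,1.44],
  [0.68,-0.041,0.049,0,1.6],
  [0.68,-0.041,0.049,0,1.6],
])

```text
time: 3.75
position: [0.4781, -0.1108, 0.1094]
eef_rot: [-0.0, 0.73, 0.683, 0.0]
contact_force: [0.0, -0.1, 0.1]
gripper_width: 0.0277
```

Call:
move_arm([
  [0.68,-0.001,0,0,0],
  [0.68,0.001,0,0.02,0],
  [0.68,0.001,0,0.06,0],
  [0.6,0.001,0,0.12,-0.1],
  [0.4,0.03,-0.02,0.12,-0.28],
  [0.3,0.05,-0.04,0.12,-0.46],
  [0.3,0.06,-0.05,0.12,-0.64],
  [0.3,0.06,-0.055,0.12,-0.82],
  [0.3,0.06,-0.055,0.12,-1.0],
  [0.3,0.06,-0.055,0.12,-1.18],
])

```text
time: 5.0
position: [0.5382, -0.1659, 0.2293]
eef_rot: [0.0, 0.988, 0.157, 0.0]
contact_force: [-0.0, 0.4, -0.5]
gripper_width: 0.0619
```

```bash
python3 - <<'E'
from h import *
s=monitor.state();print(s["time"],s["position"],s["eef_rot"],s["joints"],s["contact_force"])
p,im=snap("wrist","w3.png"); print(p["R"],p["t"])
E
```

```text
5.0 [ 0.53823956 -0.16592916  0.22934299] [7.01968205e-05 9.87548598e-01 1.57313610e-01 4.34937690e-04] [-5.09371461e-01  4.29882737e-01  1.32022614e+00  4.35127204e-04
  1.39071365e+00  7.45407466e-01] [-0.02988108  0.35802986 -0.48736701]
[[ 3.09569924e-01 -9.50876666e-01 -1.66246336e-04]
 [-9.03642036e-01 -2.94246503e-01  3.11207432e-01]
 [-2.95968803e-01 -9.61902341e-02 -9.50341994e-01]] [-0.32367804  0.4052427   0.50124451]
```

View pics/w3.png

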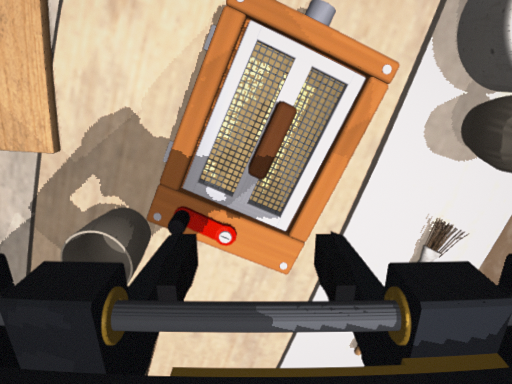

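The tab is turned aside (pivot (226,237), knob (180,220)). The handle runs from (285,103) to (260,177). I'll measure both.

```bash
python3 - <<'E'
from h import *
p=vision.camera_params("wrist"); im=cv2.imread("pics/w3.png"); hsv=cv2.cvtColor(im,cv2.COLOR_BGR2HSV)
m=cv2.inRange(hsv,(3,90,30),(18,255,150)); z=np.zeros_like(m); z[95:185,240:305]=m[95:185,240:305]
c=max(cv2.findContours(z,0,2)[0],key=cv2.contourArea); print(cv2.boundingRect(c))
r=cv2.minAreaRect(onz(p,c.reshape(-1,2)*1.,.108)[:,:2].astype(np.float32)); print("handle",r)
m=cv2.inRange(hsv,(0,120,60),(3,255,255))|cv2.inRange(hsv,(174,120,60),(180,255,255)); m[:195]=0;m[250:]=0;m[:,:165]=0;m[:,245:]=0
ys,xs=np.nonzero(m); print(len(xs)); w=onz(p,np.c_[xs,ys]*1.,.0775)[:,:2]; r=cv2.minAreaRect(w.astype(np.float32)); print("tab",r)
print("kt",onz(p,[(179,219)],.1035),"piv",onz(p,[(226,237)],.0775))
# screen frame corners outer, at z=.068
for q in((245,25),(367,80),(183,188),(292,231)): print(onz(p,[q],.068))
E
```

```text
(249, 102, 48, 77)
handle ((0.5802705883979797, -0.16435733437538147), (0.016192179173231125, 0.061448752880096436), 83.15754699707031)
773
tab ((0.4818485975265503, -0.13271571695804596), (0.062344666570425034, 0.020867427811026573), 78.16029357910156)
kt [[ 0.49231658 -0.11047988  0.1035    ]] piv [[ 0.47483583 -0.15516635  0.0775    ]]
[[ 0.65996926 -0.11724569  0.068     ]]
[[ 0.65095762 -0.23045071  0.068     ]]
[[ 0.50717632 -0.10243861  0.068     ]]
[[ 0.49622772 -0.21645913  0.068     ]]
```

Call:
move_arm([
  [0.3,0.02,0.001,0,-0.15],
  [0.35,0.041,0.002,0,-0.3],
  [0.4,0.041,0.002,-0.03,-0.426],
  [0.4,0.041,0.002,-0.07,-0.426],
  [0.4,0.041,0.002,-0.1,-0.426],
  [0.4,0.041,0.002,-0.118,-0.426],
  [0.4,0.041,0.002,-0.127,-0.426],
  [0.4,0.041,0.002,-0.127,-0.426],
])

```text
time: 6.05
position: [0.5793, -0.1639, 0.1023]
eef_rot: [0.0, 0.998, -0.058, 0.0]
contact_force: [-0.1, 0.4, 0.4]
gripper_width: 0.0528
```

Call:
move_arm([
  [0.7,0,0,0,0],
  [0.9,0,0,0,0],
  [1,0,0,0,0],
  [1,0,0,0,0],
  [1,0,0,0,0],
  [1,0,0,0,0],
])

```text
time: 6.8
position: [0.5793, -0.164, 0.1025]
eef_rot: [0.0, 0.998, -0.058, 0.0]
contact_force: [-0.7, -0.5, 2.6]
gripper_width: 0.0156
```

Call:
move_arm([
  [1,0,0,0.005,0],
  [1,0,0,0.012,0],
  [1,0,0,0.02,0],
  [1,0,0,0.03,0],
  [1,0,0,0.045,0],
  [1,0,0,0.06,0],
  [1,0,0,0.08,0],
  [1,0,0,0.1,0],
  [1,0,0,0.1,0],
  [1,0,0,0.1,0],
])

```text
time: 8.05
position: [0.5791, -0.1639, 0.202]
eef_rot: [0.0, 0.998, -0.058, -0.0]
contact_force: [-1.2, -0.3, -2.1]
gripper_width: 0.0157
```

```bash
python3 - <<'E'
from h import *
s=monitor.state();print(s["time"],s["position"],s["eef_rot"],s["joints"],s["contact_force"],s["gripper_width"])
p,a=snap("side","s4.png"); p,b=snap("top","t4.png")
cv2.imwrite("pics/c4.png",cv2.resize(np.hstack([a,b])[:,:,::-1],(800,300)))
hsv=cv2.cvtColor(cv2.imread("pics/t4.png"),cv2.COLOR_BGR2HSV)
m=cv2.inRange(hsv,(5,70,90),(20,255,255)); z=np.zeros_like(m); z[120:225,175:245]=m[120:225,175:245]
c=max(cv2.findContours(cv2.morphologyEx(z,cv2.MORPH_OPEN,np.ones((3,3))),0,2)[0],key=cv2.contourArea)
print(cv2.minAreaRect(onz(p,c.reshape(-1,2)*1.,.016)[:,:2].astype(np.float32)))
E
```

```text
8.05 [ 0.57905886 -0.16390726  0.20195965] [ 9.12237119e-05  9.98301439e-01 -5.82599702e-02 -7.33791433e-05] [-4.72262681e-01  5.18781578e-01  1.24848249e+00 -2.30500964e-04
  1.37438956e+00  1.21516459e+00] [-1.15866792 -0.29247502 -2.05183525] 0.015702826116602404
((0.608900785446167, 0.16147339344024658), (0.29965266585350037, 0.1539469063282013), 13.938211441040039)
```

View pics/c4.png

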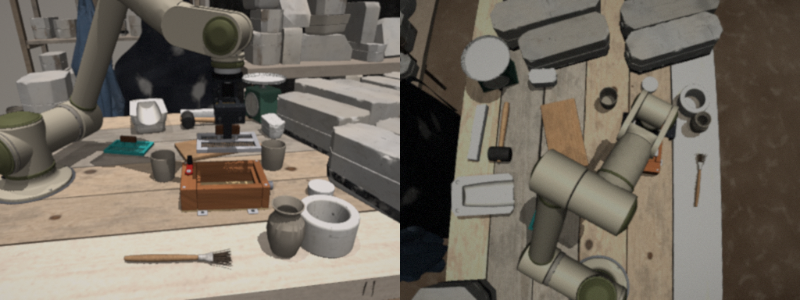

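The screen hangs level in the gripper, the tab is aside and the beakers haven't moved. Carrying it to the board.

Call:
move_arm([
  [1,0.003,0.03,0,0.03],
  [1,0.007,0.07,0,0.08],
  [1,0.012,0.12,0,0.14],
  [1,0.016,0.17,0,0.2],
  [1,0.02,0.22,0,0.26],
  [1,0.024,0.265,0,0.31],
  [1,0.027,0.3,0,0.359],
  [1,0.028,0.325,0,0.359],
  [1,0.028,0.325,0,0.359],
  [1,0.028,0.325,0,0.359],
])

```text
time: 9.4
position: [0.607, 0.1605, 0.2011]
eef_rot: [0.0, 0.993, 0.121, -0.001]
contact_force: [-0.4, -0.3, -1.8]
gripper_width: 0.0154
```

Call:
move_arm([
  [1,0,0,-0.03,0],
  [1,0,0,-0.06,0],
  [1,0,0,-0.09,0],
  [1,0,0,-0.11,0],
  [1,0,0,-0.122,0],
  [1,0,0,-0.13,0],
  [1,0,0,-0.134,0],
  [1,0,0,-0.137,0],
  [1,0,0,-0.137,0],
])

```text
time: 10.52
position: [0.607, 0.1605, 0.0643]
eef_rot: [0.0, 0.993, 0.121, -0.001]
contact_force: [1.1, 0.3, -2.1]
gripper_width: 0.0157
```

```bash
python3 - <<'E'
from h import *
s=monitor.state();print(s["time"],s["position"],s["eef_rot"],s["contact_force"],s["gripper_width"])
p,a=snap("side","s5.png"); p,b=snap("wrist","w5.png")
cv2.imwrite("pics/c5.png",cv2.resize(np.hstack([cv2.resize(a[100:250,150:350],(512,384)),b])[:,:,::-1],(800,300)))
E
```

```text
10.525 [0.60704403 0.16048276 0.06434693] [ 1.89525467e-04  9.92680875e-01  1.20764972e-01 -6.82256270e-04] [ 1.08785503  0.30866186 -2.10962644] 0.015733223755083903
```

View pics/c5.png

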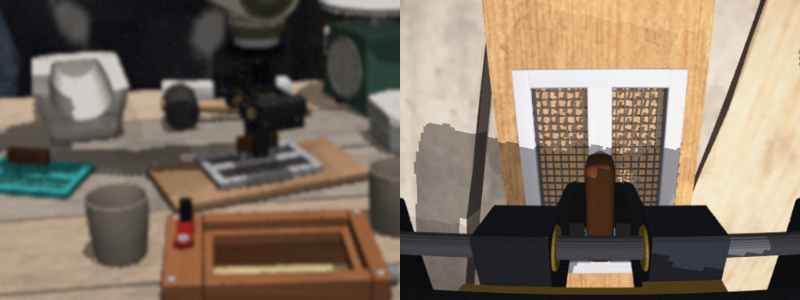

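The screen is just above the board, aligned and centred between its edges, with the tab still aside. Lowering the last 2 mm.

Call:
move_arm([
  [1,0,0,-0.001,0],
  [1,0,0,-0.002,0],
  [1,0,0,-0.0025,0],
  [1,0,0,-0.0025,0],
])

```text
time: 11.12
position: [0.6071, 0.1605, 0.0625]
eef_rot: [0.0, 0.993, 0.121, -0.0]
contact_force: [-3.0, 0.0, 4.6]
gripper_width: 0.0157
```

Upward force shows contact. Release (opening stays small enough to clear), then rise.

Call:
move_arm([
  [0.8,0,0,0,0],
  [0.7,0,0,0,0],
  [0.55,0,0,0,0],
  [0.5,0,0,0,0],
  [0.5,0,0,0.02,0],
  [0.5,0,0,0.06,0],
  [0.5,0,0,0.12,0],
  [0.5,-0.03,0,0.18,0],
  [0.5,-0.06,0,0.22,0],
  [0.5,-0.06,0,0.22,0],
])

```text
time: 12.38
position: [0.5466, 0.1609, 0.2865]
eef_rot: [0.0, 0.993, 0.121, 0.003]
contact_force: [0.5, -0.9, -0.5]
gripper_width: 0.0443
```

```bash
python3 - <<'E'
from h import *
s=monitor.state();print(s["time"],s["position"],s["contact_force"],s["gripper_width"])
p,a=snap("side","s6.png"); p,b=snap("wrist","w6.png")
cv2.imwrite("pics/c6.png",cv2.resize(np.hstack([a,b])[:,:,::-1],(800,300)))
E
```

```text
12.375 [0.5465857  0.16088249 0.28648301] [ 0.46234121 -0.88881457 -0.5072368 ] 0.04430611157072738
```

View pics/c6.png

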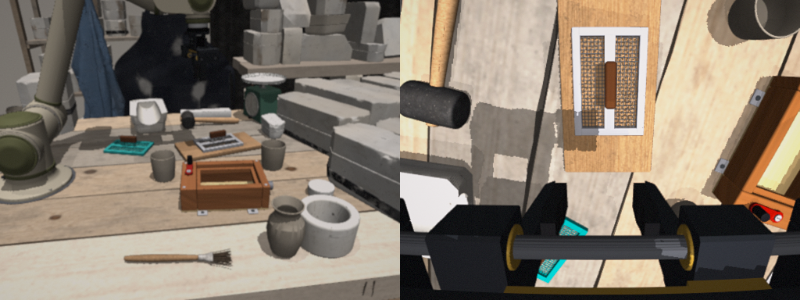

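The screen lies flat on the board, centred and lengthwise. My earlier tab-angle estimates disagreed (1.30 against 1.47), so I'll check the tab from closer before handing in.

Call:
move_arm([
  [0.5,0,-0.05,0.02,-0.1],
  [0.5,-0.03,-0.1,0.02,-0.2],
  [0.5,-0.06,-0.15,0.02,-0.3],
  [0.5,-0.08,-0.2,0.02,-0.35],
  [0.5,-0.1,-0.25,0.02,-0.35],
  [0.5,-0.12,-0.29,0.02,-0.35],
  [0.5,-0.12,-0.31,0.02,-0.35],
  [0.5,-0.12,-0.31,0.02,-0.35],
  [0.5,-0.12,-0.31,0.02,-0.35],
])

```text
time: 13.6
position: [0.4273, -0.149, 0.3012]
eef_rot: [-0.0, 0.999, -0.054, -0.001]
contact_force: [-0.3, -0.5, 0.7]
gripper_width: 0.044
```

```bash
python3 - <<'E'
from h import *
p,a=snap("wrist","w7.png"); s=monitor.state(); print(s["position"],s["time"])
g=cv2.imread("pics/w7.png")
q=proj(p,[.474,-.155,.0775])[0]; print(q); x,y=(int(v) for v in q); x0=max(0,x-90);y0=max(0,y-70); print(x0,y0)
cv2.imwrite("pics/c7.png",cv2.resize(g[y0:y0+110,x0:x0+150],None,fx=5,fy=5,interpolation=cv2.INTER_CUBIC))
E
```

```text
[ 0.42734905 -0.14872963  0.30150649] 13.65
[257.19039578 119.04976017]
167 49
```

View pics/c7.png

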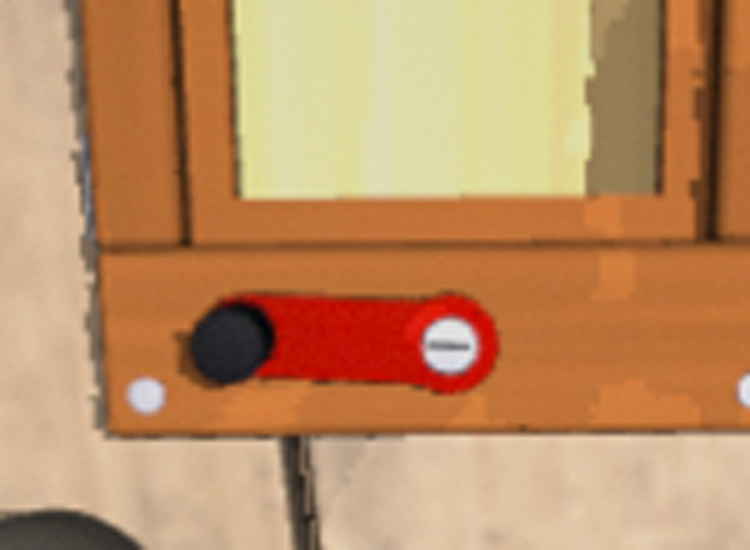

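The tab arm is practically parallel to the box's end edge, so it stands at about 1.5 rad, well past 1.2. Now for a final placement number, then hand in.

```bash
python3 - <<'E'
from h import *
p,a=snap("top","t8.png"); hsv=cv2.cvtColor(cv2.imread("pics/t8.png"),cv2.COLOR_BGR2HSV)
m=cv2.inRange(hsv,(0,0,135),(180,50,255)); z=np.zeros_like(m); z[130:215,183:240]=m[130:215,183:240]
pts=np.argwhere(z)[:,::-1]
print(len(pts),cv2.minAreaRect(onz(p,pts*1.,.028)[:,:2].astype(np.float32)))
s=monitor.state(); print(s["time"],s["contact_force"]); job_done()
E
```

```text
889 ((0.606541097164154, 0.16309624910354614), (0.28233885765075684, 0.1607072949409485), 0.9425075650215149)
13.7 [-0.43296415  0.04846301  0.29951959]
the job is handed in; nothing more can be done
```

The screen is out of its box and lying flat on the ware board, handle up, and I handed the job in at about 13.7 s of the 48 s allowed. No verdict is reported, so this rests on my own checks.

- **Tab:** I turned it counter-clockwise with the knob loosely caged between the fingers. Two early estimates of the angle disagreed (1.30 and 1.47 rad). A close wrist picture then showed the tab almost parallel to the box end, at about 1.5 rad, so it is well past 1.2.
- **Screen:** I gripped it by the bar handle, lifted it 100 mm and carried it over. I lowered it until the force showed contact (about 5 N upward), then released it without a drop.
- **Placement:** I let go with the tool at (0.607, 0.1605), where the board's centre measures about (0.607, 0.161). The tool's turn was within about 0.01 rad of the board's length. The pictures show the screen level and within the board's edges.
- **Beakers:** they look unmoved in the pictures, but I did not measure them again.

My last numeric check, a white mask of the screen in the top view, did not work. It picked up background and gave a rectangle of the wrong size (282 by 161 mm), so it neither confirms nor contradicts the placement.

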